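# Open the dust extractor's filter box

### The job

On the carving bench, open the filter box of the dust extractor with the fingertips: press the red snap tab fully in, then push the released blue cover by its white rib along its channels, completely off its seat, until it lies flat on the ledge at the other end of the box and the whole filter opening is uncovered. Do not pinch or lift the cover, and leave the chisel, the wax jar and the mallet where they are.

Things in the scene. Friction and masses are not known exactly. Their poses are not given: they have to be found in the camera images.
- housing: Grey steel filter box fixed to the bench, 280 mm long (its x, -150 to +130 mm), 150 mm wide (y, -75 to +75), 60 mm high; origin on the bench, on the midline. Its +x axis is the way the cover slides off. The seat (x -150 to -25 mm) is 60 mm above the bench, the ledge (x -25 to +130 mm) 57 mm. A black hose stub sticks 45 mm out of the +x end, below the ledge.
- seat (a point): Centre of the cover's seat, level with it, at x -80 mm of the box. The filter opening is 90 x 90 mm around it. Two dark side channels (|y| 50 to 66 mm of the box, rising 12 mm above the seat) hold the cover down and let it slide only along the box's +x; a 5 mm high rear stop stands behind it (x -146 to -138 mm).
- ledge (a point): Middle of the ledge surface, at x +67 mm of the box, 57 mm above the bench, where the cover's centre comes to lie when it is against the end lip. Side guides rise 7 mm at |y| 59 to 66 mm; the end lip rises 11 mm at x +122 to +130 mm of the box and stops the cover.
- tab_top (a point): Centre of the top face of the red snap tab, a block 42 mm (x of the box) by 26 mm (y) on the midline at x -23 to +19 mm of the box, right in front of the cover's leading edge (2 mm gap). Out, its top stands 11 mm above the ledge (68 mm above the bench) and blocks the cover.
- tab (a joint): How far the red tab is pressed straight down, m: 0 = out, 0.0105 = fully in, its red top practically flush with the ledge (0.5 mm proud). It moves against about 4 N and stays where it is left. The cover can pass from about 0.009.
- cover: Blue plastic filter cover, loose, 110 x 110 mm, 6 mm thick, about 0.2 kg, origin at the centre of its underside, axes along the box's. It starts on the seat, its origin at x -80 mm of the box, about 2 mm of play all round. Wholly off the seat its origin is at x +30 mm or more; against the end lip at +67 mm.
- cover_rib (a point): Centre of the white push rib standing on the cover's top: 10 mm thick (x), 50 mm long (y), 18 mm high, from 6 to 24 mm above the cover's underside; this point is 15 mm above the underside and 15 mm to the -x side of the cover's centre. Push it from its -x side, where 35 mm of flat cover lies behind it.
- chisel: Wood carving chisel lying on the bench beside the box, 220 mm long along its x, 26 mm thick, origin on the bench under it, 100 mm from the blade's tip. Leave alone.
- wax_jar: Round jar of wax standing on the bench, 64 mm across, 70 mm high, origin at the centre of its underside. Leave alone.
- mallet: Wooden carver's mallet standing on its head, handle up: head 60 to 72 mm across and 85 mm high, 150 mm in all, origin at the centre of its underside. Leave alone.
Not all that is in view belongs to the job. What is meant by the cover is not turquoise, and is the smaller of those in its own colour.

How it is judged (in metres and radians):
On the way, in this order (a step that is already met when the one before it is completed fails the run):
1. the red tab is pressed in while the cover is still on its seat (value of joint tab above 0.009 m and x of cover in the frame of housing below -0.065 m), for 0.1 s.
2. the cover has been pushed off its seat on to the ledge (x of cover in the frame of housing between 0.028 and 0.085 m and y of cover in the frame of housing between -0.02 and 0.02 m and z of cover in the frame of housing below 0.064 m and angle between cover's own z axis and vertical below 0.1 rad), for 0.2 s.
At the end, for the whole second after the job is handed in: The cover lies at rest and flat (within 0.1 rad) on the ledge, its centre 28 to 85 mm along the box's +x (so the filter opening is wholly uncovered) and within 20 mm of the midline, not raised; the tab is still in (over 8 mm) (all of step 2 and value of joint tab above 0.008 m and linear speed of cover below 0.02 m/s); the robot touches nothing.
It fails at once if the cover is lifted (more than 15 mm above its seat level) or tipped up (z of cover in the frame of housing above 0.075 m or angle between cover's own z axis and vertical above 0.35 rad).
It fails at once if the chisel is moved more than 20 mm or knocked over (distance of chisel from where it was at the start of the episode above 0.02 m or angle between chisel's own z axis and vertical above 0.4 rad).
It fails at once if the wax jar is moved more than 20 mm or knocked over (distance of wax_jar from where it was at the start of the episode above 0.02 m or angle between wax_jar's own z axis and vertical above 0.4 rad).
It fails at once if the mallet is moved more than 20 mm or knocked over (distance of mallet from where it was at the start of the episode above 0.02 m or angle between mallet's own z axis and vertical above 0.4 rad).
It also fails if it takes over 40 s, if anything falls off the work surface, if the arm or the gripper's body presses on something with over 40 N, if the wrist force passes 120 N, or if a joint passes its speed limit or range.

### The arm

A 7-joint arm with a two-finger parallel gripper is mounted at the origin on the work surface. World frame = base frame: x ahead of the robot, y to its left, z up, the work surface at z = 0. Lengths are in m, angles in degrees, forces in N, time in s.
With the tool pointing down it reaches from about 0.425 to 0.8 m from the base axis. Payload 8.3 kg.
Tool frame: the origin (TCP) lies at the very end of the fingers, on their centre line; the grasp point (between the pads) lies 19 mm behind it; z points along the fingers, y is the direction in which the jaws open and shut (so a half turn about z gives the same grasp; the last joint's range is limited). The gripper opens to 85 mm and grips with 20 to 120 N. Pads are 22 mm wide; open, the fingers measure 114 mm over their backs; the gripper's body (76 mm by 85 mm) begins 54 mm behind the grasp point. The pads swing forward as they close: fully open they stand 13 mm farther back than shut.
Start: joints at [70.422, 21.967, 0.94, 78.501, -0.361, 79.538, -2.664], TCP at [0.172, -0.601, 0.231] pointing down, gripper open.
Joint ranges: [-169.22, 169.22], [-14.56, 117.87], [-87.37, 89.26], [10.42, 133.3], [-82.24, 262.24], [0.94, 117.77], [-172.7, 172.7]. Speed limits (degrees/s): [136.94, 136.94, 172.46, 172.46, 180, 180, 180].

### API

Orientations are given as [roll, pitch, yaw] about the fixed x, y, z axes, in that order (R = Rz(yaw) Ry(pitch) Rx(roll)).
In Python, from bench import robot gives the robot as it stands.
- The arm moves only by the tool play_rows, never from a script. Its argument "plan" is text: rows parted by semicolons, each of 7 numbers parted by spaces: the shift along the world's x, y, z in mm, then the turn, a rotation vector about the world's x, y, z in rad, then the opening in per cent of the stroke, from 0 (shut) to 100 (fully open). A call has exactly 5 rows; each row shifts and turns the commanded pose from where the row before left it; what a row does not reach is not made up. A row lasts 1/8 s, in which the tool goes at most 62.5 mm and 10.7 degrees, less where a joint would pass 70% of its speed; a pose out of reach is approached as far as the arm can. A call with a gripper value outside its range is refused whole. The fingers move at their own pace and stop on an object; "squeeze" is the grip in N (left out, the last holds). Time passes only in rows, so rows that do not move let the fingers close, or fill a call up. It gives the time, the measured TCP pose, the force and the opening at its end, in the units of the state.
- robot.observe(): the state, without advancing time (a new reading comes with each control period).
- robot.grab_frame(name): name is "scene" or "top"; returns a dict with "pixels" (384x512x3 uint8, red, green, blue), "depth" (384x512 float32, m along the optical axis (not along the pixel's ray), 0 where there is no reading), "K" (3x3 intrinsics, pixels), "rvec" (rotation vector, rad) and "tvec" (3), from world to camera coordinates, as OpenCV has them. Camera axes: x right, y down, z forward; pixel columns grow to the right and rows downward; lengths in m; the calibration is good to about 2 mm. A picture is of the moment at which its call begins.
- robot.close_job(): hands the job in, once; it reports no verdict.
Trained networks look in the newest picture that a camera, given by its name, has taken for a name from the list of things; names that differ only in an ending like _2 or _b are one class to them, and where a whole thing is asked for, a point or a joint stands for the part that bears it (a point fixed in the world has none). Each returns a list of dicts, best first, with "conf" (0 to 1); they miss things now and then, are a little off and sometimes report something else, mostly with a low value. They report only what shows in the picture. A call takes as long as a camera call. They do not tell look-alikes from the thing itself.
- robot.find_in(camera, query): "point" ([x, y, z] in m, in world coordinates, good to about 4 mm: the middle of the surface that is visible of it).
- robot.regions_of(camera, query): "mask" (384x512 bool, what is visible of it).
- robot.mark_of(camera, query): "point" ([x, y, z] in m, in world coordinates, good to about 4 mm: a listed point, or the origin of a listed thing).
The state is a dict: "clock": time; "q": joint angles; "dq": joint speeds; "joint_efforts": joint torques, N m; "position": TCP position; "tcp_rot": TCP orientation; "ft_force": force on the tool from outside, world axes, zero at the start; "wrist_torque": the same for the moment, N m; "gripper_width": finger opening in m.
Only numpy, scipy, OpenCV 4.12 (cv2) and the standard library are available. Lean on these libraries where they do the work, as an engineer would, in place of code of your own. Each camera call takes 0.05 s, during which the arm holds its last target.

## Working session

There is one attempt and no reset: what is moved stays moved. The work goes in short steps, Python scripts to look and compute and a tool call to move; the robot and the scene stay as the last step left them, time stands still between calls to the robot, and variables do not carry over. Pictures are saved under pics/ and viewed, and the job is handed in when it is done.

Besides the shell and the picture viewer there is one more tool, called after ">>>" in YAML: its name, and indented under it one key for each argument. play_rows: Moves the arm, as the interface text tells. Its arguments: {"type":"object","properties":{"plan":{"type":"string"},"squeeze":{"type":"number"}},"required":["plan"]}

```bash
mkdir -p pics
cat > h.py <<'E'
from bench import robot
import numpy as np, cv2
def grab(n,fn=None):
    f=robot.grab_frame(n)
    if fn: cv2.imwrite('pics/'+fn,cv2.cvtColor(f['pixels'],cv2.COLOR_RGB2BGR))
    return f
def world(f,u,v,d=None):
    R=cv2.Rodrigues(np.array(f['rvec'],float))[0]
    u=np.asarray(u,float);v=np.asarray(v,float)
    if d is None: d=f['depth'][v.astype(int),u.astype(int)]
    K=np.array(f['K']); c=np.stack([(u-K[0,2])/K[0,0]*d,(v-K[1,2])/K[1,1]*d,d],-1)
    return (c-np.array(f['tvec']).ravel())@R
E
python3 - <<'E'
from h import *
for n in ['scene','top']:
    f=grab(n,n+'1.png')
    for q in ['housing','cover','cover_rib','tab_top','seat','ledge','chisel','wax_jar','mallet']:
        print(n,q,[(np.round(r['point'],3).tolist(),round(r['conf'],2)) for r in robot.mark_of(n,q)])
print(robot.observe())
E
```

```text
scene housing [([0.574, -0.02, 0.002], 0.95)]
scene cover [([0.291, -0.186, -0.004], 0.91), ([0.335, 0.314, 0.001], 0.78), ([0.493, 0.0, 0.059], 0.63)]
scene cover_rib [([0.346, 0.305, 0.022], 0.97), ([0.481, 0.002, 0.076], 0.75), ([0.304, -0.187, 0.018], 0.64)]
scene tab_top [([0.57, -0.023, 0.065], 0.56)]
scene seat [([0.498, -0.002, 0.059], 0.61), ([0.495, -0.001, 0.058], 0.35), ([0.606, 0.175, -0.001], 0.27)]
scene ledge [([0.636, -0.034, 0.058], 0.68), ([0.499, -0.002, 0.059], 0.47)]
scene chisel [([0.605, 0.175, 0.002], 0.73), ([0.59, -0.222, 0.002], 0.23)]
scene wax_jar []
scene mallet [([0.591, -0.222, 0.002], 0.66)]
top housing [([0.574, -0.021, -0.005], 0.7), ([0.451, -0.158, 0.003], 0.18)]
top cover [([0.335, 0.312, 0.0], 0.9), ([0.292, -0.185, 0.003], 0.82), ([0.498, 0.003, 0.063], 0.76)]
top cover_rib [([0.31, -0.192, 0.015], 0.78), ([0.482, 0.002, 0.074], 0.64), ([0.35, 0.302, 0.018], 0.64)]
top tab_top [([0.572, -0.02, 0.069], 0.45), ([0.497, 0.001, 0.062], 0.21)]
top seat [([0.637, -0.038, 0.056], 0.46)]
top ledge [([0.637, -0.036, 0.053], 0.76), ([0.586, -0.22, 0.001], 0.37)]
top chisel [([0.605, 0.176, 0.005], 0.88)]
top wax_jar [([0.453, -0.157, 0.001], 0.73)]
top mallet [([0.582, -0.218, 0.002], 0.65)]
{'clock': 1.0, 'q': array([70.42154428, 21.96764447,  0.93956355, 78.50075444, -0.36055803,
       79.53857409, -2.66414954]), 'dq': array([ 0.01240818, -0.01474389,  0.05799819,  0.00593609,  0.04641027,
       -0.07889941,  0.01769085]), 'joint_efforts': array([ 5.99539690e-04, -6.27343225e+01,  8.42994656e-01, -3.72078931e+01,
        1.65518315e-02,  2.97174789e-03,  1.33490317e-05]), 'position': array([ 0.17204444, -0.60083356,  0.23127606]), 'tcp_rot': array([-1.79995759e+02, -2.90471024e-03,  1.59774545e+01]), 'ft_force': array([ 0.12958943, -0.46480503,  0.7750025 ]), 'wrist_torque': array([ 0.03413953, -0.01963942, -0.00584023]), 'gripper_width': 0.08551360251603879}
```

View pics/scene1.png

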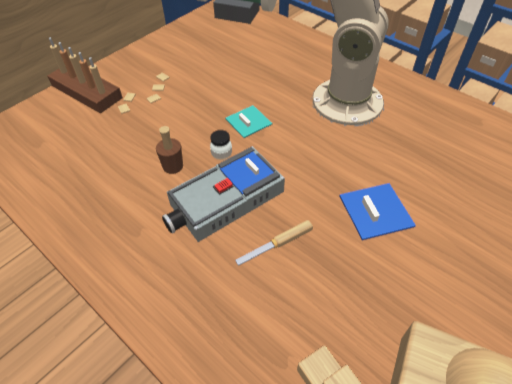

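View pics/top1.png

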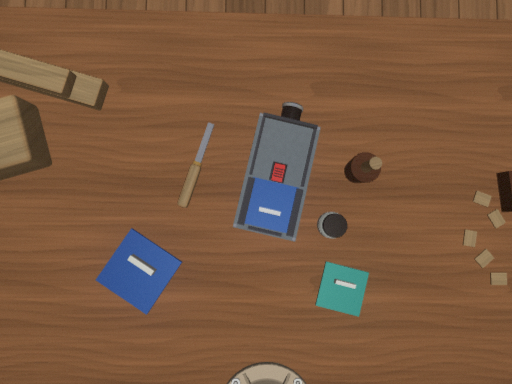

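Cover candidates in the top image are the big blue plate at (139,270), the turquoise one at (343,288), and the small blue one in the box at (271,206). By the description I choose the third. Next I check it in a crop and fit the box axis.

Run:
```python
from h import *
f=grab('top'); g=grab('scene')
p=f['pixels'][100:250,220:390]; cv2.imwrite('pics/crop1.png',cv2.cvtColor(cv2.resize(p,None,fx=4.5,fy=4,interpolation=cv2.INTER_CUBIC),cv2.COLOR_RGB2BGR))
for n,f in (('top',f),('scene',g)):
    H,W=f['depth'].shape; U,V=np.meshgrid(np.arange(W),np.arange(H))
    X=world(f,U,V,f['depth']); hsv=cv2.cvtColor(f['pixels'],cv2.COLOR_RGB2HSV).astype(int)
    near=(abs(X[...,0]-.57)<.2)&(abs(X[...,1]+.02)<.13)&(f['depth']>0)
    h,s,v=hsv[...,0],hsv[...,1],hsv[...,2]
    ms={'blue':near&(h>105)&(h<128)&(s>140)&(X[...,2]>.055),'red':near&((h<8)|(h>172))&(s>170)&(X[...,2]>.055),'white':near&(s<50)&(v>180)&(X[...,2]>.07)}
    ms['box']=near&(X[...,2]>.045)&(X[...,2]<.08)
    for k,m in ms.items():
        P=X[m]
        if len(P)<5: print(n,k,len(P));continue
        r=cv2.minAreaRect((P[:,:2]*1000).astype(np.float32))
        print(n,k,len(P),'med',np.round(np.median(P,0),4),'rect',np.round(r[0],1),np.round(r[1],1),round(r[2],1),'zpct',np.round(np.percentile(P[:,2],[5,50,95]),4))
```

```text
top blue 1766 med [ 0.4986 -0.0044  0.0666] rect [494.9  -3.8] [ 98.7 107.1] 77.4 zpct [0.0641 0.0666 0.069 ]
top red 53 med [ 0.583  -0.0207  0.0681] rect [571.  -21.2] [23.5 37.7] 80.8 zpct [0.066  0.0681 0.0704]
top white 89 med [4.796e-01 4.000e-04 8.460e-02] rect [479.5  -0. ] [49.4  9.4] 77.6 zpct [0.0822 0.0846 0.0867]
top box 7896 med [ 0.5625 -0.0236  0.0612] rect [575.5 -64.2] [234.2 324.8] 77.6 zpct [0.0549 0.0612 0.0724]
scene blue 949 med [ 0.5058 -0.0037  0.065 ] rect [497.6  -3.7] [105.3 112. ] 79.6 zpct [0.0622 0.065  0.0677]
scene red 125 med [ 0.5772 -0.0164  0.0658] rect [574.7 -18.6] [22.9 42. ] 77.5 zpct [0.0585 0.0658 0.0685]
scene white 63 med [0.4838 0.0006 0.0827] rect [482.3   1.9] [48.1 13.7] 80.8 zpct [0.0799 0.0827 0.0856]
scene box 5167 med [ 0.5795 -0.0165  0.0589] rect [578.7 -62. ] [234.5 326.7] 78.0 zpct [0.0504 0.0589 0.0708]
```

View pics/crop1.png

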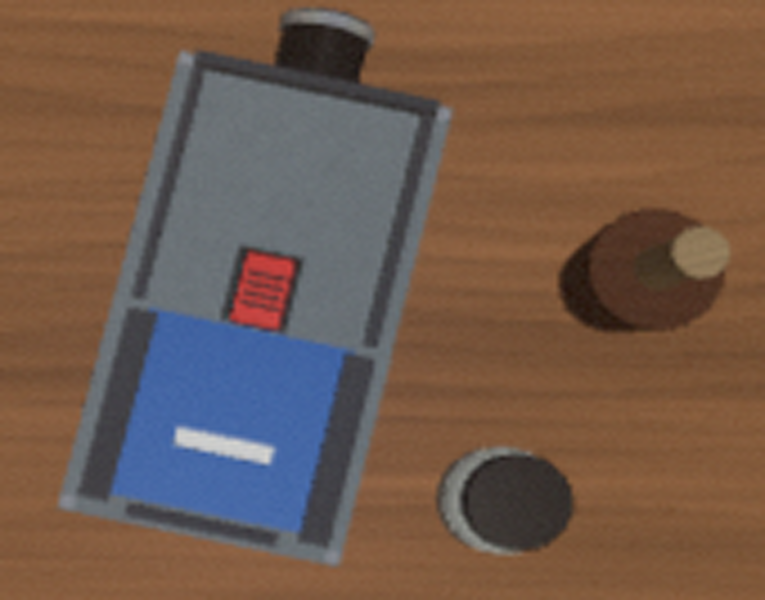

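The crop shows the chosen cover between the dark channels, its rib at crop (225,445) and the red tab at (265,290) ahead of it. Box yaw is about -12.5° and its origin about (0.575, -0.020), and the tab-to-rib distance measures 94 mm against 93 nominal.

>>> play_rows:
  plan: "34 48 0 0 0 -0.1 0; 34 48 0 0 0 -0.1 0; 34 48 0 0 0 -0.1 0; 34 48 0 0 0 -0.1 0; 34 48 0 0 0 -0.1 0"
  squeeze: 30

```text
clock: 1.72
position: [0.3429, -0.3592, 0.2316]
tcp_rot: [180.0, -0.0, -12.9]
ft_force: [2.2, -0.3, -0.3]
gripper_width: 0.0001
```

>>> play_rows:
  plan: "34 48 0 0 0 0 0; 34 48 0 0 0 0 0; 34 48 0 0 0 0 0; 34 48 0 0 0 0 0; 34 48 0 0 0 0 0"

```text
clock: 2.35
position: [0.5129, -0.1194, 0.2316]
tcp_rot: [180.0, -0.1, -12.7]
ft_force: [0.1, -0.8, -0.4]
gripper_width: -0.0001
```

>>> play_rows:
  plan: "34 48 -20 0 0 0 0; 33 52 -30 0 0 0 0; 0 0 -40 0 0 0 0; 0 0 -40 0 0 0 0; 0 0 0 0 0 0 0"

```text
clock: 2.98
position: [0.5738, -0.0255, 0.1009]
tcp_rot: [179.9, 0.4, -12.7]
ft_force: [0.2, -0.7, 0.3]
gripper_width: 0.0001
```

>>> play_rows:
  plan: "5 4.5 -10 0 0 0 0; 0 0 -10 0 0 0 0; 0 0 -5 0 0 0 0; 0 0 0 0 0 0 0; 0 0 0 0 0 0 0"

```text
clock: 3.6
position: [0.5814, -0.021, 0.0793]
tcp_rot: [-180.0, -0.0, -12.7]
ft_force: [0.3, -0.5, 0.3]
gripper_width: 0.0001
```

Run:
```python
from h import *
print(robot.observe()['position'])
f=grab('scene'); p=f['pixels'][110:260,140:310]
cv2.imwrite('pics/c2.png',cv2.cvtColor(cv2.resize(p,None,fx=4.5,fy=4,interpolation=cv2.INTER_CUBIC),cv2.COLOR_RGB2BGR))
```

```text
[ 0.58135835 -0.0210167   0.07933982]
```

View pics/c2.png

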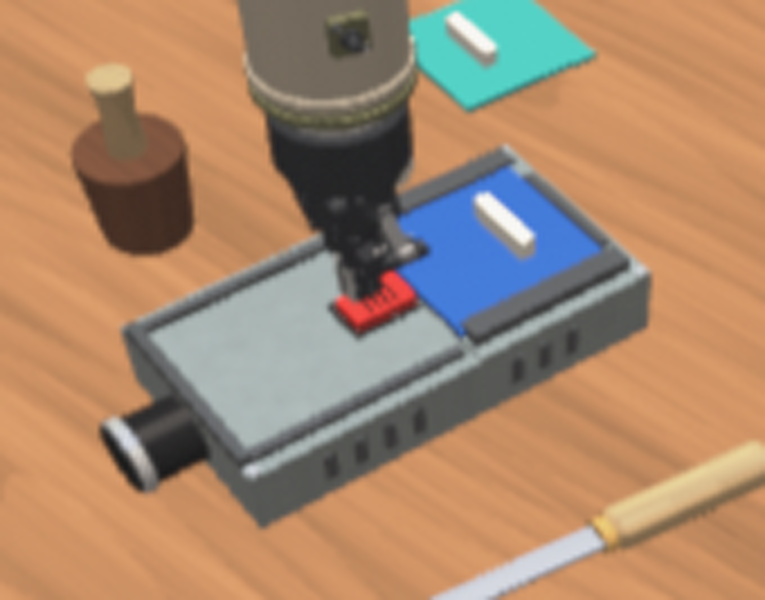

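The closed fingertips hang over the red tab, at crop (360,285), and clear of the cover. Pressing down now.

>>> play_rows:
  plan: "-1 0 -8 0 0 0 0; 0 0 -4 0 0 0 0; 0 0 -3 0 0 0 0; 0 0 -3 0 0 0 0; 0 0 -2 0 0 0 0"

```text
clock: 4.28
position: [0.5799, -0.021, 0.0587]
tcp_rot: [180.0, 0.0, -12.7]
ft_force: [-2.7, -1.1, 4.4]
gripper_width: -0.0004
```

>>> play_rows:
  plan: "0 0 -1 0 0 0 0; 0 0 -0.5 0 0 0 0; 0 0 -0.5 0 0 0 0; 0 0 0 0 0 0 0; 0 0 0 0 0 0 0"

```text
clock: 4.9
position: [0.5801, -0.0209, 0.0576]
tcp_rot: [180.0, -0.0, -12.7]
ft_force: [-6.2, -0.3, 9.7]
gripper_width: -0.0002
```

>>> play_rows:
  plan: "0 0 -0.5 0 0 0 0; 0 0 -0.5 0 0 0 0; 0 0 0 0 0 0 0; 0 0 0 0 0 0 0; 0 0 0 0 0 0 0"

```text
clock: 5.52
position: [0.5801, -0.0209, 0.0575]
tcp_rot: [180.0, -0.0, -12.7]
ft_force: [-9.5, -1.0, 17.6]
gripper_width: -0.0003
```

>>> play_rows:
  plan: "0 0 6 0 0 0 0; 0 0 20 0 0 0 0; 0 0 24 0 0 0 0; -28 6 0 0 0 0 0; -28 6 0 0 0 0 0"

```text
clock: 6.15
position: [0.5242, -0.0085, 0.1061]
tcp_rot: [-180.0, -0.1, -12.7]
ft_force: [1.0, -0.5, -0.5]
gripper_width: -0.0001
```

>>> play_rows:
  plan: "-28 6 0 0 0 0 0; -28 6 0 0 0 0 0; -6 1 0 0 0 0 0; 0 0 0 0 0 0 0; 0 0 0 0 0 0 0"

```text
clock: 6.78
position: [0.4632, 0.0039, 0.1061]
tcp_rot: [-180.0, -0.1, -12.7]
ft_force: [-0.1, -0.1, -0.1]
gripper_width: -0.0001
```

Run:
```python
from h import *
f=grab('scene'); p=f['pixels'][110:260,140:310]
cv2.imwrite('pics/c3.png',cv2.cvtColor(cv2.resize(p,None,fx=4.5,fy=4,interpolation=cv2.INTER_CUBIC),cv2.COLOR_RGB2BGR))
H,W=f['depth'].shape; U,V=np.meshgrid(np.arange(W),np.arange(H))
X=world(f,U,V,f['depth']); hsv=cv2.cvtColor(f['pixels'],cv2.COLOR_RGB2HSV).astype(int)
h,s,v=hsv[...,0],hsv[...,1],hsv[...,2]
near=(abs(X[...,0]-.57)<.04)&(abs(X[...,1]+.02)<.03)&(f['depth']>0)
print('red',np.median(X[near&((h<8)|(h>172))&(s>170)],0))
print('ledge',np.median(X[(abs(X[...,0]-.65)<.02)&(abs(X[...,1]+.036)<.02)],0))
print(robot.mark_of('scene','cover_rib'))
```

```text
red [ 0.5752514  -0.01941064  0.05687291]
ledge [ 0.65011888 -0.03520044  0.05604395]
[{'point': [0.3468, 0.305, 0.0202], 'conf': 0.84}, {'point': [0.4824, -0.0016, 0.0789], 'conf': 0.62}, {'point': [0.3033, -0.1881, 0.0184], 'conf': 0.58}]
```

View pics/c3.png

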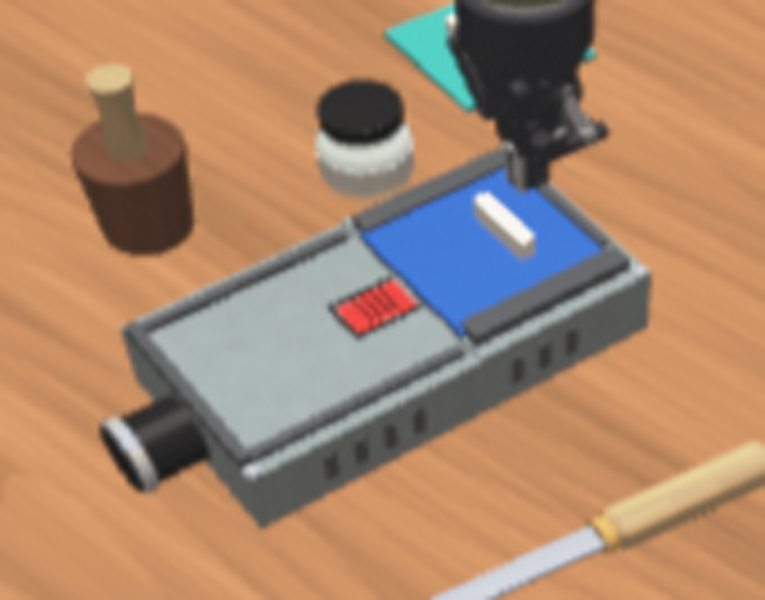

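The tab is flush, with its red top about 1 mm above the ledge reading. The fingers hang behind the rib, crop (530,180), on the midline. Next I descend behind the rib.

>>> play_rows:
  plan: "-3 0.6 0 0 0 0 0; 0 0 -15 0 0 0 0; 0 0 -12 0 0 0 0; 0 0 -8 0 0 0 0; 0 0 0 0 0 0 0"

```text
clock: 7.5
position: [0.4585, 0.0047, 0.07]
tcp_rot: [180.0, 0.1, -12.7]
ft_force: [-0.0, -0.1, 0.5]
gripper_width: 0.0002
```

>>> play_rows:
  plan: "4 -0.9 0 0 0 0 0; 4 -0.9 0 0 0 0 0; 4 -0.9 0 0 0 0 0; 4 -0.9 0 0 0 0 0; 4 -0.9 0 0 0 0 0"

```text
clock: 8.12
position: [0.4794, 0.0001, 0.071]
tcp_rot: [-180.0, -0.0, -12.7]
ft_force: [-2.3, 0.0, 0.6]
gripper_width: 0.0003
```

>>> play_rows:
  plan: "7 -1.55 0 0 0 0 0; 7 -1.55 0 0 0 0 0; 7 -1.55 0 0 0 0 0; 7 -1.55 0 0 0 0 0; 7 -1.55 0 0 0 0 0"

```text
clock: 8.75
position: [0.5146, -0.0076, 0.0709]
tcp_rot: [-180.0, 0.0, -12.7]
ft_force: [-2.2, 1.1, 2.1]
gripper_width: 0.0001
```

Run:
```python
from h import *
f=grab('scene'); p=f['pixels'][110:260,140:310]
cv2.imwrite('pics/c4.png',cv2.cvtColor(cv2.resize(p,None,fx=4.5,fy=4,interpolation=cv2.INTER_CUBIC),cv2.COLOR_RGB2BGR))
```

```text
(no output)
```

View pics/c4.png

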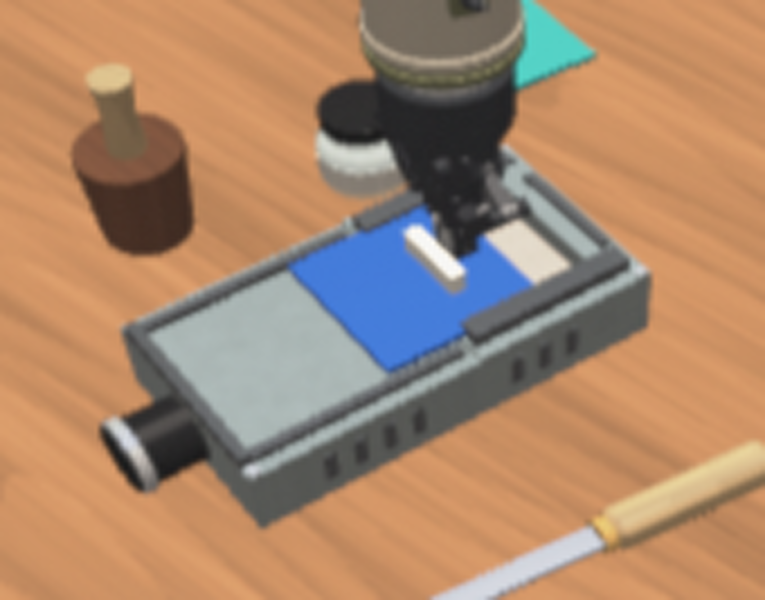

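The cover slides straight past the tab, with the tan filter showing at crop (525,250). I keep pushing.

>>> play_rows:
  plan: "8 -1.77 0 0 0 0 0; 8 -1.77 0 0 0 0 0; 8 -1.77 0 0 0 0 0; 8 -1.77 0 0 0 0 0; 8 -1.77 0 0 0 0 0"

```text
clock: 9.43
position: [0.5548, -0.0166, 0.0709]
tcp_rot: [-180.0, -0.0, -12.7]
ft_force: [-1.4, 1.0, -0.7]
gripper_width: -0.0003
```

>>> play_rows:
  plan: "8 -1.77 0 0 0 0 0; 8 -1.77 0 0 0 0 0; 8 -1.77 0 0 0 0 0; 7 -1.55 0 0 0 0 0; 5 -1.1 0 0 0 0 0"

```text
clock: 10.05
position: [0.5905, -0.0245, 0.0709]
tcp_rot: [-180.0, 0.0, -12.7]
ft_force: [-1.0, 1.1, -0.8]
gripper_width: -0.0003
```

Run:
```python
from h import *
f=grab('scene'); p=f['pixels'][110:260,140:310]
cv2.imwrite('pics/c5.png',cv2.cvtColor(cv2.resize(p,None,fx=4.5,fy=4,interpolation=cv2.INTER_CUBIC),cv2.COLOR_RGB2BGR))
```

```text
(no output)
```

View pics/c5.png

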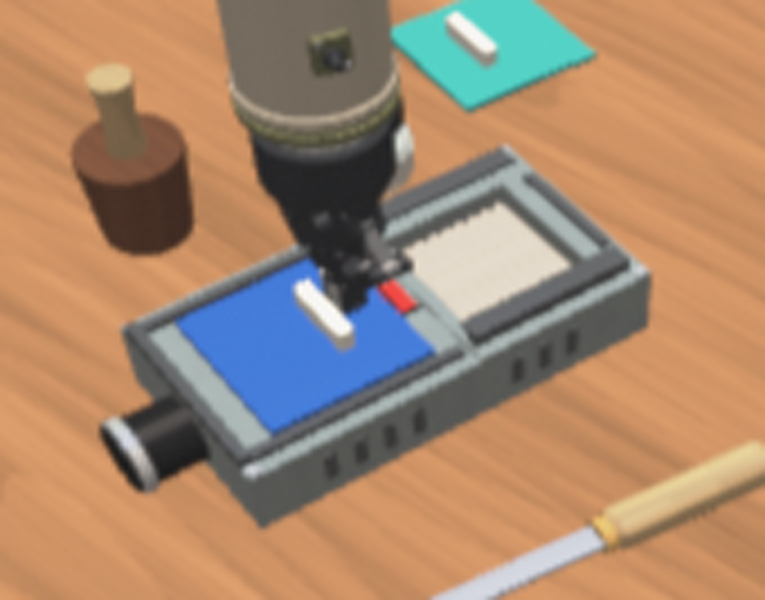

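The cover has dropped onto the ledge at roughly +45 mm. I push a little further, back off from the rib and raise the fingers.

>>> play_rows:
  plan: "5 -1.1 0 0 0 0 0; 5 -1.1 0 0 0 0 0; 3 -0.7 0 0 0 0 0; 0 0 0 0 0 0 0; 0 0 0 0 0 0 0"

```text
clock: 10.72
position: [0.6033, -0.0272, 0.0711]
tcp_rot: [-180.0, -0.0, -12.7]
ft_force: [0.4, 0.1, -0.2]
gripper_width: 0.0001
```

>>> play_rows:
  plan: "-4 0.9 0 0 0 0 0; -3 0.7 3 0 0 0 0; 0 0 40 0 0 0 0; 0 0 50 0 0 0 0; 0 0 50 0 0 0 0"

```text
clock: 11.35
position: [0.5957, -0.0255, 0.2157]
tcp_rot: [-180.0, -0.0, -12.7]
ft_force: [0.9, -0.2, 0.2]
gripper_width: -0.0001
```

>>> play_rows:
  plan: "-20 40 20 0 0 0 0; -20 50 0 0 0 0 0; -20 50 0 0 0 0 0; -20 50 0 0 0 0 0; 0 0 0 0 0 0 0"

```text
clock: 11.98
position: [0.5136, 0.17, 0.2348]
tcp_rot: [-179.9, -0.0, -12.1]
ft_force: [0.8, -0.8, -0.2]
gripper_width: 0.0001
```

Run:
```python
from h import *
o=np.array([.575,-.0204]);a=np.radians(-12.5);R=np.array([[np.cos(a),np.sin(a)],[-np.sin(a),np.cos(a)]])
for n in ('scene','top'):
    f=grab(n,n+'9.png')
    H,W=f['depth'].shape; U,V=np.meshgrid(np.arange(W),np.arange(H))
    X=world(f,U,V,f['depth']); hsv=cv2.cvtColor(f['pixels'],cv2.COLOR_RGB2HSV).astype(int)
    h,s,v=hsv[...,0],hsv[...,1],hsv[...,2]
    near=(abs(X[...,0]-.57)<.2)&(abs(X[...,1]+.02)<.13)&(f['depth']>0)
    for k,m in {'blue':near&(h>105)&(h<128)&(s>140)&(X[...,2]>.055),'red':near&((h<8)|(h>172))&(s>170)&(X[...,2]>.05)&(X[...,2]<.075)}.items():
        P=X[m]
        if len(P)<4: print(n,k,len(P)); continue
        r=cv2.minAreaRect((P[:,:2]*1000).astype(np.float32))
        print(n,k,'box mm',np.round(R@(np.array(r[0])-o*1000),1),np.round(r[1:][0],1),round(r[2],1),'z',np.round(np.percentile(P[:,2],[5,50,95]),4))
    for q in ['chisel','wax_jar','mallet','cover']: print(q,[(np.round(r['point'],3).tolist(),round(r['conf'],2)) for r in robot.mark_of(n,q)])
```

```text
scene blue box mm [63.3 -0.2] [112.9 108.8] 77.0 z [0.0596 0.0624 0.065 ]
scene red box mm [-8.5  1.5] [23.4 18.1] 70.9 z [0.0543 0.0565 0.0597]
chisel [([0.607, 0.173, 0.001], 0.98), ([0.633, -0.03, 0.057], 0.66)]
wax_jar [([0.448, -0.152, -0.001], 0.6)]
mallet [([0.593, -0.221, 0.002], 0.86)]
cover [([0.291, -0.184, -0.005], 0.96), ([0.334, 0.315, 0.001], 0.9), ([0.632, -0.029, 0.056], 0.6)]
top blue box mm [59.7 -1.2] [108.2 108.9] 77.5 z [0.0613 0.0637 0.0661]
top red box mm [-9.8 -1.2] [21.1 24.2] 77.4 z [0.0562 0.0581 0.0597]
chisel [([0.603, 0.175, 0.004], 0.77)]
wax_jar [([0.451, -0.157, 0.002], 0.62)]
mallet [([0.584, -0.22, 0.001], 0.82)]
cover [([0.29, -0.184, 0.003], 0.94), ([0.635, -0.032, 0.058], 0.83), ([0.584, -0.221, 0.002], 0.34)]
```

View pics/scene9.png

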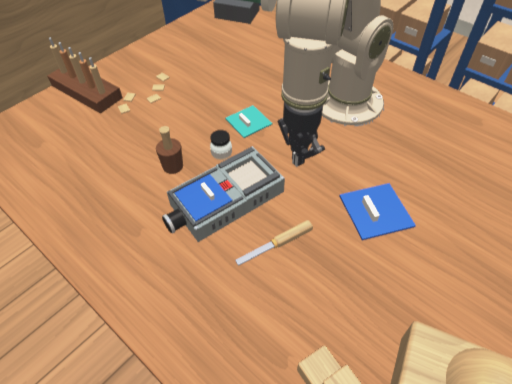

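The cover lies flat on the ledge around pixel (202,197), at about +60 mm on the midline. The opening at (250,173) is clear, the tab is in, and the arm is free of everything.

```bash
python3 -c "
from bench import robot
print(robot.close_job())"
```

```text
the job is handed in; nothing more can be done
None
```

I opened the filter box and handed the job in at about 12 s; no verdict is reported. With the gripper shut, I pressed the red tab in until it bottomed out. I then pushed the small blue cover by the back of its rib, off its seat and onto the ledge, and drew the arm clear.

**Cover:** it lies flat on the ledge, 60–63 mm along the box and within about 1 mm of the midline. Its top is 62–64 mm above the bench, against 63 mm expected. The last picture shows the whole filter opening uncovered.

**Tab:** the fingertips reached 57.5 mm above the bench with 17.6 N of push-back. Its red top still measures level with the ledge.

**Other things:** the chisel, wax jar and mallet are where they started, within the detectors' error of a few mm.

**Disagreements:** the two cameras differed by about 4 mm on the cover's position. Some detections were wrong: the networks kept marking the turquoise and large blue plates as the cover, and once marked the cover as the chisel. I chose the cover by the description and ignored those.

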